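# Set the pulley on the spindle's flat

### The arm

A 6-joint arm with a two-finger parallel gripper is mounted at the origin on the work surface. World frame = base frame: x ahead of the robot, y to its left, z up, the work surface at z = 0. Lengths are in m, angles in rad, forces in N, time in s.
With the tool pointing down it reaches from about 0.325 to 0.775 m from the base axis. Payload 5.5 kg.
Tool frame: the origin (TCP) lies at the very end of the fingers, on their centre line; the grasp point (between the pads) lies 19 mm behind it (r.grip_point_offset is the distance from the TCP to the grasp point, in m); z points along the fingers, y is the direction in which the jaws open and shut (so a half turn about z gives the same grasp; the last joint's range is limited). The gripper opens to 85 mm and grips with 20 to 120 N. Pads are 22 mm wide; open, the fingers measure 114 mm over their backs; the gripper's body (76 mm by 85 mm) begins 54 mm behind the grasp point. The pads swing forward as they close: fully open they stand 13 mm farther back than shut.
Start: joints at [-1.36, 0.091, 1.231, -0, 1.82, -0.057], TCP at [0.159, -0.579, 0.231] pointing down, gripper open.
Joint ranges: [-2.87, 2.87], [-0.86, 2.18], [0.17, 2.46], [-1.51, 4.65], [0.06, 2.69], [-2.65, 2.65]. Speed limits (rad/s): [2.57, 2.57, 3.01, 3.14, 3.14, 3.14].

### API

Orientations are given as a rotation vector (axis times angle).
In Python, from station import sensors, imaging, r gives the robot as it stands.
- The arm moves only by the tool apply_moves, never from a script. Its argument "motion" is a list of rows, each an object with "xyz": the shift along the tool's x, y, z in m, a list of three; "delta_rot": the turn, a rotation vector about the tool's x, y, z in degrees, a list of three; "jaw": the closure, from 0 (fully open) to 1 (shut). A call has 1 to 10 rows; each row is the pose to reach, as a shift and turn from the pose commanded when the call began, along the tool's axes at that moment; what a row does not reach only later rows make up. A row lasts 1/10 s, in which the tool goes at most 50 mm and 8.59 degrees, less where a joint would pass 70% of its speed; a pose out of reach is approached as far as the arm can. A call with a gripper value outside its range is refused whole. The fingers move at their own pace and stop on an object; "squeeze" is the grip in N (left out, the last holds). Time passes only in rows, so rows that repeat a pose let the fingers close. It gives the time, the measured TCP pose, the force and the opening at its end, in the units of the state.
- sensors.read_state(): the state, without advancing time (a new reading comes with each control period).
- imaging.grab_frame(name): name is "scene" or "top"; returns a dict with "color" (400x640x3 uint8, blue, green, red), "fovy" (degrees; the focal length in pixels is half the picture's height over the tangent of half this angle, whatever the lens; pixels are square), "cx", "cy" (the principal point, pixels), "pose" (4x4, takes a point from camera to world coordinates). Camera axes: x right, y down, z forward; pixel columns grow to the right and rows downward; lengths in m; the calibration is good to about 2 mm. A picture is of the moment at which its call begins. There is no depth.
- r.close_job(): hands the job in, once; it reports no verdict.
Trained networks look in a picture, given as the dict that the camera call returned (one of the last four; its "shot" number tells which), for a name from the list of things; names that differ only in an ending like _2 or _b are one class to them, and where a whole thing is asked for, a point or a joint stands for the part that bears it (a point fixed in the world has none). Each returns a list of dicts, best first, with "conf" (0 to 1); they miss things now and then, are a little off and sometimes report something else, mostly with a low value. They report only what shows in the picture. A call takes as long as a camera call. They do not tell look-alikes from the thing itself.
- imaging.boxes_of(picture, query): "xyz" ([x, y, z] in m, in world coordinates, good to about 4 mm: the middle of the surface that is visible of it).
- imaging.cut_out(picture, query): "pixels" (400x640 bool, what is visible of it).
The state is a dict: "time_s": time; "joint_pos": joint angles; "joint_vel": joint speeds; "effort": joint torques, N m; "tool_pos": TCP position; "orientation": TCP orientation; "wrist_force": force on the tool from outside, world axes, zero at the start; "moment": the same for the moment, N m; "finger_gap": finger opening in m.
Only numpy, scipy, OpenCV 4.12 (cv2) and the standard library are available. Lean on these libraries where they do the work, as an engineer would, in place of code of your own. Each camera call takes 0.05 s, during which the arm holds its last target.

### The job

On the belt-drive demonstrator, grip the upright spindle across its milled flat and turn it until the flat squarely faces the brass pointer on the base. Then fetch the loose toothed pulley with the set screw, lower it over the spindle with its screw squarely on the flat side, and hold it there upright and level with the motor's pulley so that the screw could be tightened. Finish while still holding the pulley in the gripper at that height, and leave the other things on the bench where they are.

Things in the scene. Friction and masses are not known exactly. Their poses are not given: they have to be found in the camera images.
- drive: Belt-drive demonstrator, fixed: grey base plate 130 x 260 x 12 mm, white bearing housing (60 mm wide, top 49 mm up) under the upright spindle, motor with toothed pulley 140 mm to its +y. Origin: on the bench under the spindle's axis, z up. Its +x points from the spindle to the brass pointer, an upright fin 10 mm wide, 44 mm high, 32 to 72 mm from the axis, its sharp edge towards the spindle.
- spindle (a joint): Turn of the steel spindle about its vertical axis, rad, counter-clockwise from above. 0: the flat squarely faces the pointer (drive +x); it starts 0.5 to 1.4 rad away. It turns under light friction (0.04 N m) and stays where it is left.
- spindle_top (a point): Centre of the spindle's top end, on its axis, 130 mm above the bench. The steel spindle is round, 20 mm thick, from 49 to 80 mm height; above that it is D-shaped: a flat is milled 6 mm off the axis, so it measures 16 mm across the flat and 20 mm elsewhere.
- flat_mid (a point): Middle of the milled flat, a face 16 mm wide and 50 mm tall, 6 mm off the spindle's axis, 105 mm above the bench. Its x axis points straight out of the flat, z up; it turns with the spindle.
- motor_pulley_mid (a point): Middle of the motor's toothed pulley (fixed, same size as the loose one, same way up), 94 mm above the bench: the loose pulley's middle must be held at this height.
- pulley: Loose toothed aluminium pulley standing on the bench: 40 mm round, 36 mm high, a 46 mm flange 3 mm thick round its foot, a 23 mm bore right through; 0.08 to 0.17 kg. Origin: centre of its underside, z up. Its dark set screw is on its +x side. Best gripped from above across its y axis, clear of the screw. Let go on the spindle it would drop about 21 mm below the motor pulley's level.
- pulley_mid (a point): Centre of the loose pulley, on its axis, 18 mm above its underside; axes as pulley.
- set_screw (a point): Middle of the set screw's head on the loose pulley: 23 mm from the axis along the pulley's +x, 27 mm above its underside. The head is 9 mm wide and stands out to 26 mm from the axis; the tip, 4 mm thick, reaches into the bore to 7.8 mm from the axis, so the pulley goes down over the spindle only with the screw on the flat's side.
- plain_collar: Bystander: plain steel ring 42 mm wide, 18 mm high, 23 mm bore, no screw. Origin under its centre.
- gear: Bystander: white plastic gear 57 mm wide, 12 mm high. Origin under its centre.
- beaker: Bystander: glass beaker 66 mm wide, 90 mm high. Origin under its centre.
- dish: Bystander: shallow glass dish 84 mm wide, 16 mm high. Origin under its centre.
- reagent: Bystander: brown glass bottle 60 mm wide, 130 mm high. Origin under its centre.
- driver: Bystander: screwdriver 190 mm long lying on the bench. Origin under its middle.
- slide_box: Bystander: wooden slide box 90 x 60 x 30 mm. Origin under its centre.
Mind the look-alikes: they are no part of the job. There is more than one size of the pulley; the job needs the largest.

How it is judged:
By the outcome, as a careful person would: the job done as asked, in the order asked, and still so for the second after the job is handed in, while the arm keeps its last pose, push and grip.
It also fails if it takes over 51 s, if anything falls off the work surface, if the arm or the gripper's body presses on something with over 40 N, if the wrist force passes 120 N, or if a joint passes its speed limit or range.

## Working session

There is one attempt and no reset: what is moved stays moved. The work goes in short steps, Python scripts to look and compute and a tool call to move; the robot and the scene stay as the last step left them, time stands still between calls to the robot, and variables do not carry over. Pictures are saved under pics/ and viewed, and the job is handed in when it is done.

Besides the shell and the picture viewer there is one more tool, called after ">>>" as name(argument=value, ...), one argument or row to a line, values as JSON. apply_moves: Moves the arm, as the interface text tells. Its arguments: {"type":"object","properties":{"motion":{"type":"array"},"squeeze":{"type":"number"}},"required":["motion"]}

```bash
ls; mkdir -p pics
python3 - <<'E'
from station import sensors, imaging, r
import cv2,numpy as np
s=sensors.read_state();print(s)
for n in ["scene","top"]:
    f=imaging.grab_frame(n);cv2.imwrite(f"pics/{n}0.png",f["color"])
    print(n,f["fovy"],f["cx"],f["cy"],f["pose"],[k for k in f])
    for q in ["pulley","spindle","set_screw","flat_mid","drive","plain_collar","motor_pulley_mid","spindle_top"]:
        try:
            for b in imaging.boxes_of(f,q): print(q,b["conf"],b["xyz"])
        except Exception as e: print(q,e)
E
```

```text
pics
{'time_s': 0.0, 'joint_pos': array([-1.35968893e+00,  9.18680186e-02,  1.23190769e+00,  3.01940593e-05,
        1.81981189e+00, -5.67106147e-02]), 'joint_vel': array([-3.36445406e-04,  4.49251561e-05, -5.08029987e-05, -1.54550538e-05,
       -6.73259620e-04,  1.26333243e-03]), 'effort': array([ 1.89526640e-03, -4.58723974e+01, -4.18025494e+01,  2.15763898e-04,
        1.15828970e-02, -4.73724057e-06]), 'tool_pos': array([ 0.15871717, -0.57832374,  0.23013308]), 'orientation': array([-3.11149280e+00, -4.19177085e-01,  1.95708350e-04]), 'wrist_force': array([0.46311897, 0.03615344, 0.31506908]), 'moment': array([ 0.0297892 , -0.01502498,  0.01040451]), 'finger_gap': 0.08520443129130167}
scene 54.876425523370145 323.81903162712763 196.39861892416297 [[ 0.45020287  0.738368   -0.50212556  0.96138602]
 [ 0.89285195 -0.379502    0.24247396 -0.25138793]
 [-0.01152265 -0.55748626 -0.8301062   0.82252745]
 [ 0.          0.          0.          1.        ]] ['color', 'fovy', 'cx', 'cy', 'pose', 'shot']
pulley 0.84 [0.4507, -0.2069, 0.0255]
pulley 0.68 [0.4816, -0.2893, 0.0191]
spindle 0.5
[... 555 characters left out ...]
00865054 -0.12851047 -0.99167042  1.27035498]
 [ 0.          0.          0.          1.        ]] ['color', 'fovy', 'cx', 'cy', 'pose', 'shot']
pulley 0.64 [0.4764, -0.2866, 0.0238]
pulley 0.63 [0.3775, -0.1417, 0.0209]
pulley 0.51 [0.444, -0.203, 0.0393]
pulley 0.33 [0.5908, -0.2206, 0.0117]
spindle 0.64 [0.4421, -0.2039, 0.033]
spindle 0.47 [0.5426, 0.084, 0.1295]
set_screw 0.78 [0.4364, -0.2051, 0.0395]
set_screw 0.45 [0.3808, -0.1391, 0.0249]
flat_mid 0.59 [0.5398, 0.0894, 0.1312]
drive 0.88 [0.5434, 0.1574, 0.0114]
plain_collar 0.46 [0.5459, -0.3261, 0.0173]
motor_pulley_mid 0.6 [0.5455, 0.1553, 0.0116]
spindle_top 0.57 [0.5451, 0.0831, 0.1293]
spindle_top 0.27 [0.5443, -0.3257, 0.0162]
```

Run:
```python
import cv2
a=cv2.imread("pics/scene0.png");b=cv2.imread("pics/top0.png")
cv2.imwrite("pics/scene0b.png",cv2.resize(a,(800,500)));cv2.imwrite("pics/top0b.png",cv2.resize(b,(800,500)))
```

```text
(no output)
```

View pics/scene0.png

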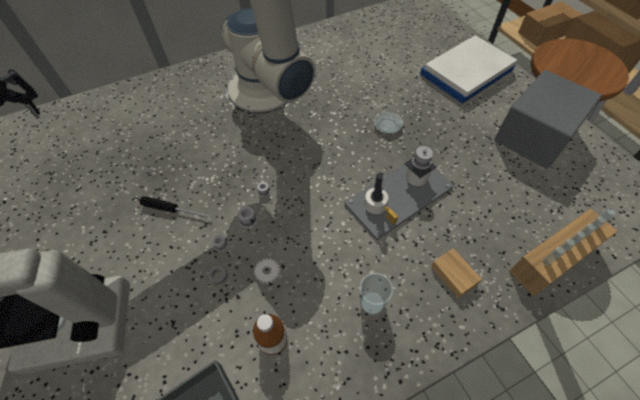

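View pics/top0.png

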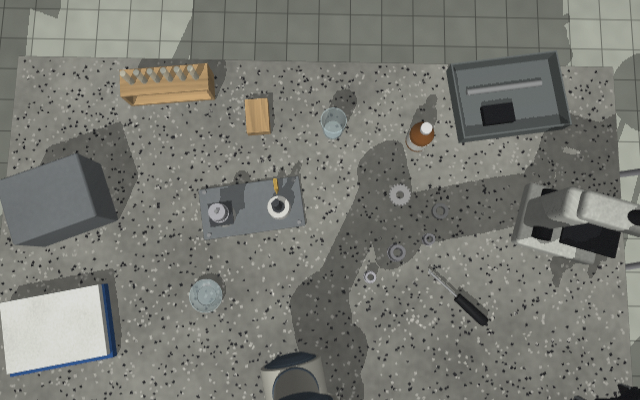

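The scene shows the drive around (398,195), three small pulleys at (262,188), (247,215) and (218,241), and the collar at (217,273). I'll zoom in on these.

Run:
```python
import cv2,numpy as np
a=cv2.imread("pics/scene0.png");b=cv2.imread("pics/top0.png")
def z(i,x0,y0,w,h,k):return cv2.resize(i[y0:y0+h,x0:x0+w],None,fx=k,fy=k,interpolation=cv2.INTER_CUBIC)
def g(i): return np.clip(255*(i/255.)**0.6,0,255).astype('uint8')
cv2.imwrite("pics/s1.png",np.vstack([np.hstack([z(g(a),200,170,80,60,5),z(g(a),350,155,80,60,5)]),np.hstack([z(g(b),355,225,80,60,5),z(g(b),240,170,80,60,5)])]))
cv2.imwrite("pics/s2.png",z(g(a),200,170,100,75,8)); cv2.imwrite("pics/s3.png",np.hstack([z(g(a),360,165,40,55,10),z(g(b),258,172,40,55,10)]))
```

```text
(no output)
```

View pics/s1.png

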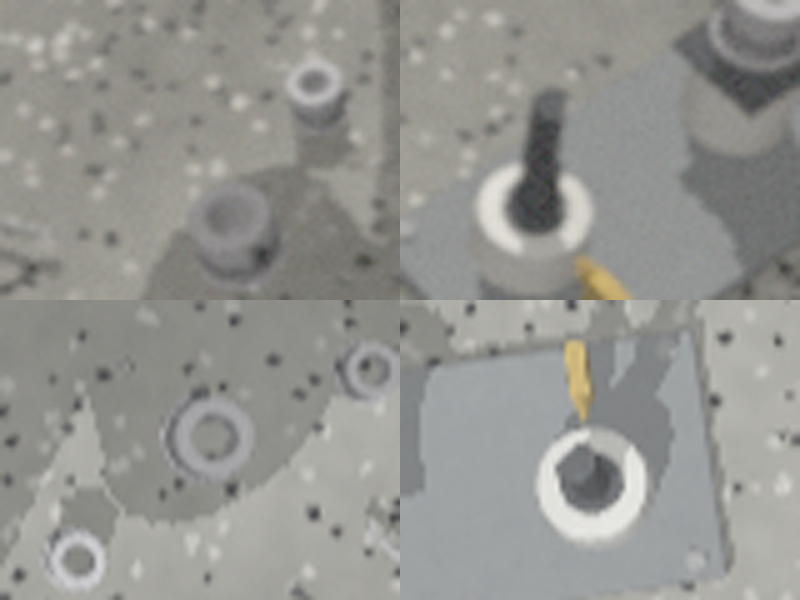

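View pics/s2.png

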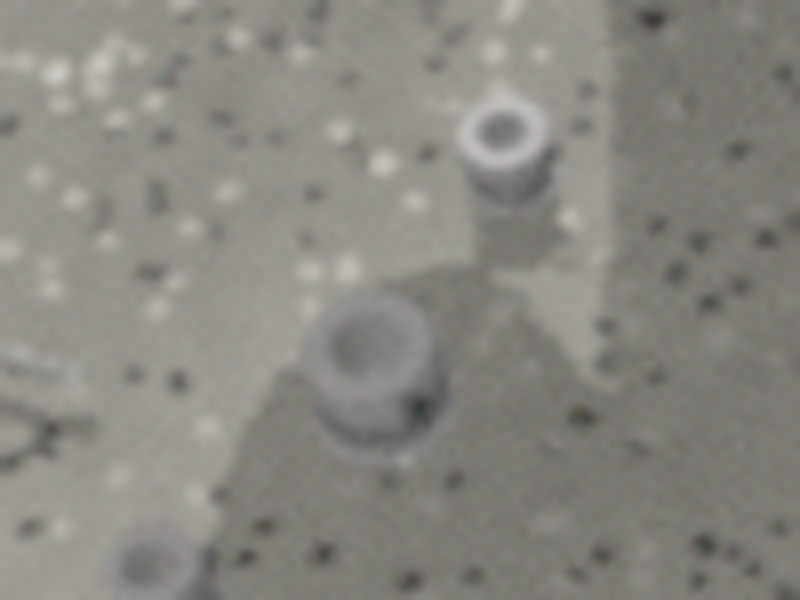

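View pics/s3.png

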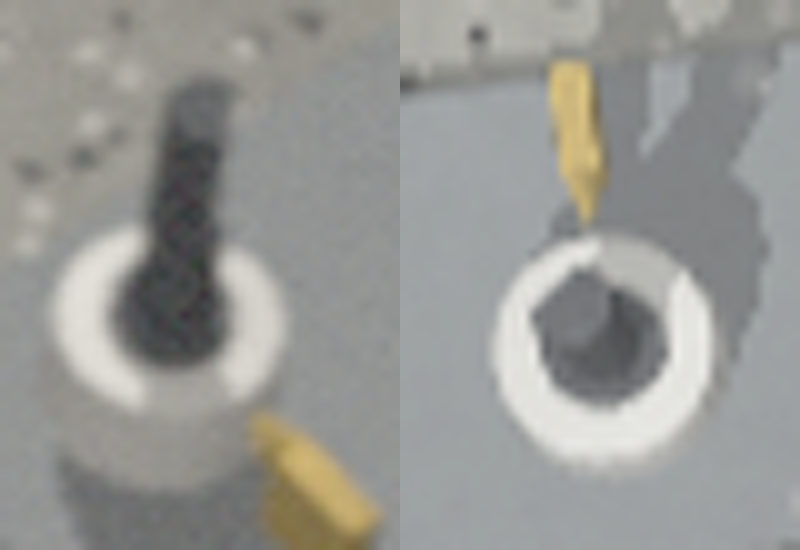

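```bash
cat > zz.py <<'E'
import cv2,numpy as np
def z(i,x0,y0,w,h,k):
    o=cv2.resize(i[y0:y0+h,x0:x0+w],None,fx=k,fy=k,interpolation=cv2.INTER_CUBIC)
    o=np.clip(255*(o/255.)**0.6,0,255).astype('uint8')
    for u in range(0,w,10):
        cv2.line(o,(u*k,0),(u*k,6),(0,0,255),1); cv2.putText(o,str(x0+u),(u*k,16),0,.35,(0,0,255),1)
    for v in range(0,h,10):
        cv2.line(o,(0,v*k),(6,v*k),(0,0,255),1); cv2.putText(o,str(y0+v),(8,v*k+4),0,.35,(0,0,255),1)
    return o
E
python3 - <<'E'
import cv2,numpy as np
from zz import z
a=cv2.imread("pics/scene0.png");b=cv2.imread("pics/top0.png")
cv2.imwrite("pics/t1.png",z(b,196,170,114,74,7))
cv2.imwrite("pics/t2.png",z(a,340,140,114,84,7))
cv2.imwrite("pics/t3.png",np.hstack([z(b,265,190,25,35,16),z(a,365,165,25,35,16)]))
cv2.imwrite("pics/t4.png",np.hstack([z(b,383,238,30,35,13),z(a,232,198,30,35,13)]))
E
```

```text
(no output)
```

View pics/t1.png

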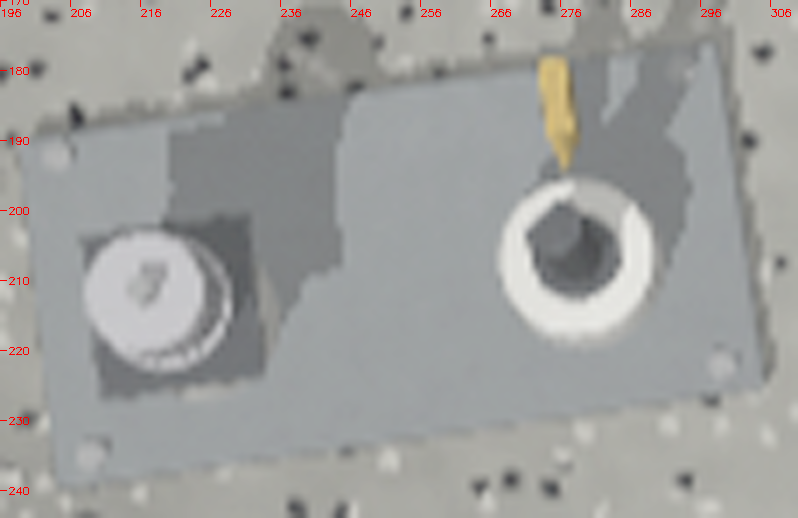

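View pics/t2.png

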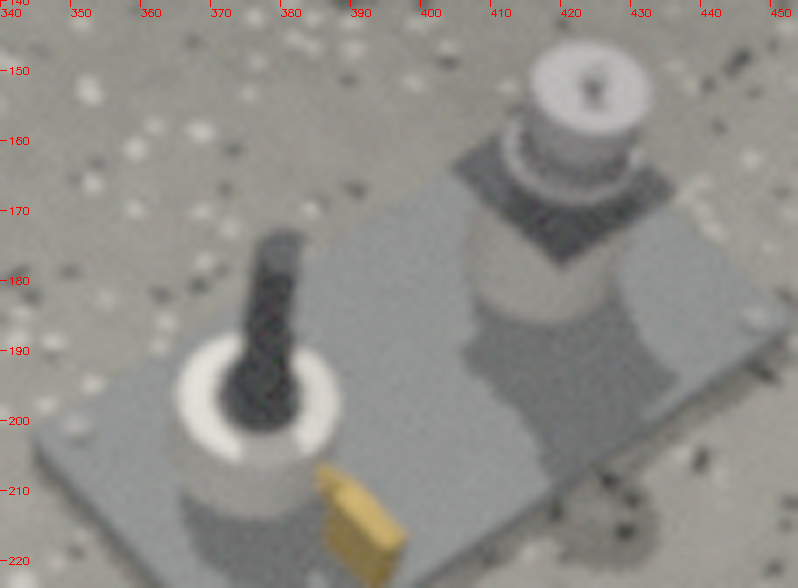

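View pics/t3.png

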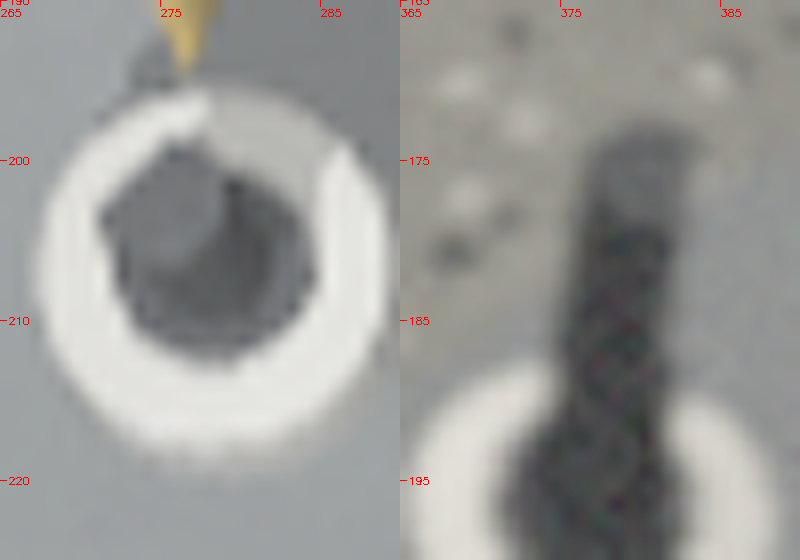

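View pics/t4.png

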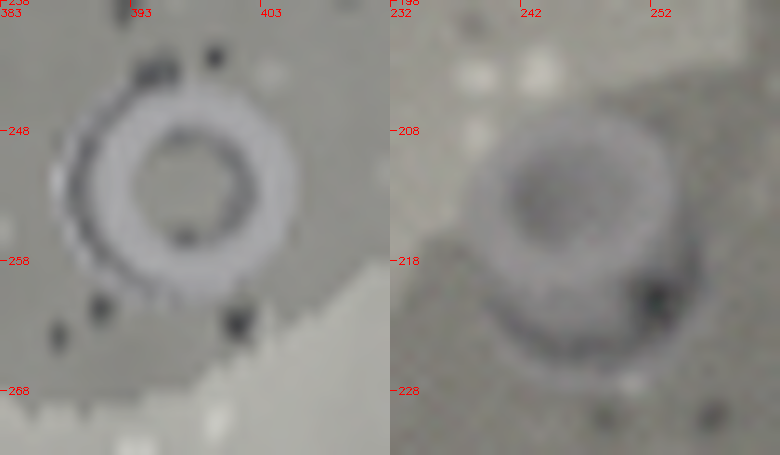

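```bash
cat > geo.py <<'E'
import numpy as np
CAM={"scene":(54.876425523370145,323.81903,196.398619,np.array([[ 0.45020287,0.738368,-0.50212556,0.96138602],[ 0.89285195,-0.379502,0.24247396,-0.25138793],[-0.01152265,-0.55748626,-0.8301062,0.82252745]])),
"top":(43.9815107290751,326.48107,199.93128,np.array([[ 0.01565156,-0.99156864,0.12863381,0.40803192],[-0.99984009,-0.01663394,-0.00656621,-0.02452415],[ 0.00865054,-0.12851047,-0.99167042,1.27035498]]))}
def proj(n,P):
    fov,cx,cy,T=CAM[n];f=200/np.tan(np.radians(fov/2));p=T[:,:3].T@(np.asarray(P)-T[:,3]);return np.array([cx+f*p[0]/p[2],cy+f*p[1]/p[2]])
def ray(n,uv,z):
    fov,cx,cy,T=CAM[n];f=200/np.tan(np.radians(fov/2));d=T[:,:3]@np.array([(uv[0]-cx)/f,(uv[1]-cy)/f,1]);return T[:,3]+d*(z-T[2,3])/d[2]
E
python3 - <<'E'
from geo import *
from scipy.optimize import least_squares
obs=[("top",(32,0,44),(276.2,193.9)),("top",(0,140,112),(216.1,212.1)),("top",(0,0,130),(275,202.5)),("top",(0,0,49),(277.9,206)),
("scene",(0,0,130),(379.5,175.6)),("scene",(32,0,44),(385.5,206.1)),("scene",(0,140,112),(423.9,152.1))]
def W(q,p):
    c,s=np.cos(q[2]),np.sin(q[2]);p=np.array(p)/1e3;return np.array([q[0]+c*p[0]-s*p[1],q[1]+s*p[0]+c*p[1],p[2]])
for cams in (["top"],["scene"],["top","scene"]):
    o=[x for x in obs if x[0] in cams]
    s=least_squares(lambda q:np.concatenate([proj(n,W(q,p))-uv for n,p,uv in o]),[.54,.085,.1])
    print(cams,s.x,np.degrees(s.x[2]));print(s.fun.reshape(-1,2).round(1).tolist())
for uv in [(297.9,175.6),(304.8,224.5),(204.4,239.1),(199.1,189.5)]:print(ray("top",uv,.012))
# flat angle
A=ray("top",(265+178/16-.5,190+140/16-.5),.13);B=ray("top",(265+100/16-.5,190+217/16-.5),.13);d=B-A;print("chord",np.linalg.norm(d),"normal deg",np.degrees(np.arctan2(d[1],d[0]))-90)
print("pulley",ray("top",(397.3,252.1),.036),ray("scene",(245.5,212.3),.036))
print("screw",ray("scene",(251.7,220.6),.027))
for n,uv in (("small1","x"),):pass
E
```

```text
['top'] [0.54856229 0.08774896 0.16760021] 9.602784733990925
[[0.1, 0.0], [0.2, -0.0], [-0.2, -0.3], [-0.0, 0.3]]
['scene'] [0.55023027 0.0884877  0.16527602] 9.469618281483639
[[0.7, 0.1], [-0.5, -0.2], [-0.2, 0.1]]
['top', 'scene'] [0.54922011 0.08815194 0.16572532] 9.495361544288098
[[-0.1, -0.2], [0.1, -0.4], [-0.4, -0.6], [-0.2, 0.0], [0.3, -0.2], [-0.8, -0.4], [-0.6, -0.1]]
[0.63324892 0.04178842 0.012     ]
[0.50729371 0.02132687 0.012     ]
[0.46613031 0.27451307 0.012     ]
[0.59274168 0.2940672  0.012     ]
chord 0.015843894489344628 normal deg 46.2145519407442
pulley [ 0.44051631 -0.21053438  0.036     ] [ 0.44073721 -0.20952931  0.036     ]
screw [ 0.46356846 -0.20393926  0.027     ]
```

```bash
cat > plan.py <<'E'
import sys,numpy as np
from scipy.spatial.transform import Rotation as R
from station import sensors
def plan(x,y,z,yaw,s=None):
    s=s or sensors.read_state()
    R0=R.from_rotvec(s["orientation"]);cur=R0.as_matrix()
    a=np.radians(yaw);yv=np.array([np.cos(a),np.sin(a),0]);zv=np.array([0,0,-1.]);xv=np.cross(yv,zv)
    Rt=np.stack([xv,yv,zv],1)
    d=cur.T@(np.array([x,y,z])-s["tool_pos"]);rv=np.degrees((R.from_matrix(cur.T@Rt)).as_rotvec())
    print("t",s["time_s"],"pos",s["tool_pos"].round(4),"yaw",np.degrees(np.arctan2(cur[1,1],cur[0,1])).round(2),"tilt",cur[:,2].round(4),"F",s["wrist_force"].round(1),"gap",round(s["finger_gap"],4))
    print("xyz",(d).round(4).tolist(),"rot",rv.round(2).tolist())
if __name__=="__main__": plan(*map(float,sys.argv[1:5]))
E
python3 plan.py .5476 .0866 .20 46.2
```

```text
t 0.9 pos [ 0.1588 -0.5786  0.2313] yaw -74.66 tilt [ 0.e+00 -1.e-04 -1.e+00] F [ 0.2  1.2 -0.1] gap 0.0854
xyz [0.551, -0.5387, 0.0313] rot [0.0, 0.0, -120.86]
```

>>> apply_moves(
  motion=[
    {"xyz": [0.551, -0.539, 0.031], "delta_rot": [0, 0, -120.8], "jaw": 0},
    {"xyz": [0.551, -0.539, 0.031], "delta_rot": [0, 0, -120.8], "jaw": 0},
    {"xyz": [0.551, -0.539, 0.031], "delta_rot": [0, 0, -120.8], "jaw": 0},
    {"xyz": [0.551, -0.539, 0.031], "delta_rot": [0, 0, -120.8], "jaw": 0},
    {"xyz": [0.551, -0.539, 0.031], "delta_rot": [0, 0, -120.8], "jaw": 0},
    {"xyz": [0.551, -0.539, 0.031], "delta_rot": [0, 0, -120.8], "jaw": 0},
    {"xyz": [0.551, -0.539, 0.031], "delta_rot": [0, 0, -120.8], "jaw": 0},
    {"xyz": [0.551, -0.539, 0.031], "delta_rot": [0, 0, -120.8], "jaw": 0},
    {"xyz": [0.551, -0.539, 0.031], "delta_rot": [0, 0, -120.8], "jaw": 0},
    {"xyz": [0.551, -0.539, 0.031], "delta_rot": [0, 0, -120.8], "jaw": 0},
  ],
)

```text
time_s: 1.9
tool_pos: [0.4113, -0.1453, 0.2115]
orientation: [1.984, 2.434, 0.0]
wrist_force: [0.6, -0.4, 0.9]
finger_gap: 0.0857
```

```bash
python3 plan.py .5476 .0866 .20 46.2
```

```text
t 1.9 pos [ 0.4113 -0.1453  0.2115] yaw 11.63 tilt [ 1.3e-03 -6.0e-04 -1.0e+00] F [ 0.6 -0.4  0.9] gap 0.0857
xyz [0.1997, 0.1802, 0.0115] rot [0.05, 0.07, -34.57]
```

>>> apply_moves(
  motion=[
    {"xyz": [0.2, 0.18, 0.011], "delta_rot": [0, 0, -34.5], "jaw": 0},
    {"xyz": [0.2, 0.18, 0.011], "delta_rot": [0, 0, -34.5], "jaw": 0},
    {"xyz": [0.2, 0.18, 0.011], "delta_rot": [0, 0, -34.5], "jaw": 0},
    {"xyz": [0.2, 0.18, 0.011], "delta_rot": [0, 0, -34.5], "jaw": 0},
    {"xyz": [0.2, 0.18, 0.011], "delta_rot": [0, 0, -34.5], "jaw": 0},
    {"xyz": [0.2, 0.18, 0.011], "delta_rot": [0, 0, -34.5], "jaw": 0},
    {"xyz": [0.2, 0.18, 0.011], "delta_rot": [0, 0, -34.5], "jaw": 0},
    {"xyz": [0.2, 0.18, 0.011], "delta_rot": [0, 0, -34.5], "jaw": 0},
  ],
)

```text
time_s: 2.7
tool_pos: [0.5479, 0.0841, 0.2]
orientation: [-1.181, -2.911, 0.001]
wrist_force: [0.7, -0.4, -0.0]
finger_gap: 0.0852
```

```bash
python3 plan.py .5476 .0866 .088 46.2
```

```text
t 2.7 pos [0.5479 0.0841 0.2   ] yaw 45.83 tilt [-7.e-04 -5.e-04 -1.e+00] F [ 0.7 -0.4 -0. ] gap 0.0852
xyz [0.002, 0.0017, 0.112] rot [-0.05, -0.01, -0.37]
```

>>> apply_moves(
  motion=[
    {"xyz": [0.001, 0.001, 0.04], "delta_rot": [0, 0, 0], "jaw": 0},
    {"xyz": [0.001, 0.001, 0.08], "delta_rot": [0, 0, 0], "jaw": 0},
    {"xyz": [0.001, 0.001, 0.112], "delta_rot": [0, 0, 0], "jaw": 0},
    {"xyz": [0.001, 0.001, 0.112], "delta_rot": [0, 0, 0], "jaw": 0},
    {"xyz": [0.001, 0.001, 0.112], "delta_rot": [0, 0, 0], "jaw": 0},
  ],
)

```text
time_s: 3.2
tool_pos: [0.5479, 0.0844, 0.0891]
orientation: [1.185, 2.91, -0.0]
wrist_force: [-1.0, 0.2, 0.1]
finger_gap: 0.0852
```

```bash
python3 plan.py .5476 .0866 .088 46.2
python3 - <<'E'
from station import imaging
import cv2,numpy as np
from zz import z
f=imaging.grab_frame("scene");g=imaging.grab_frame("top")
cv2.imwrite("pics/u1.png",np.hstack([z(f["color"],345,140,65,85,6),z(g["color"],245,170,65,85,6)]))
E
```

```text
t 3.2 pos [0.5479 0.0844 0.0891] yaw 45.7 tilt [ 0.e+00 -2.e-04 -1.e+00] F [-1.   0.2  0.1] gap 0.0852
xyz [0.0017, 0.0013, 0.0011] rot [-0.01, 0.01, -0.5]
```

View pics/u1.png

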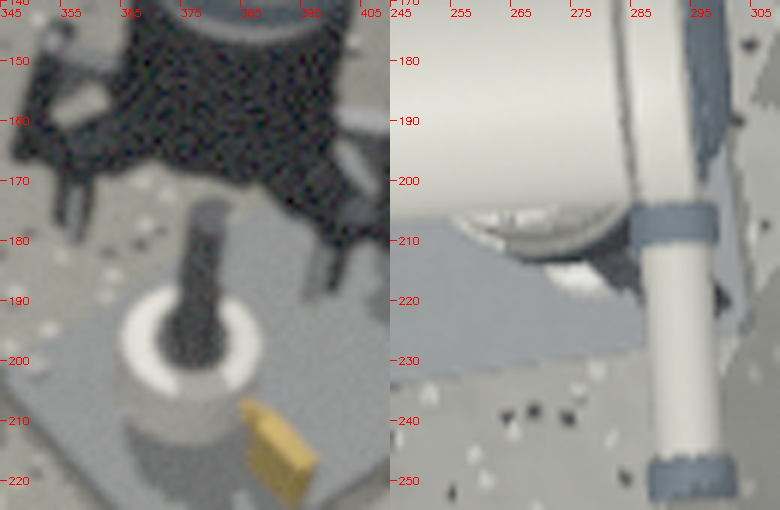

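>>> apply_moves(
  motion=[
    {"xyz": [0.0017, 0.0013, 0.001], "delta_rot": [0, 0, -0.5], "jaw": 0.5},
    {"xyz": [0.0017, 0.0013, 0.001], "delta_rot": [0, 0, -0.5], "jaw": 0.7},
    {"xyz": [0.0017, 0.0013, 0.001], "delta_rot": [0, 0, -0.5], "jaw": 1},
    {"xyz": [0.0017, 0.0013, 0.001], "delta_rot": [0, 0, -0.5], "jaw": 1},
    {"xyz": [0.0017, 0.0013, 0.001], "delta_rot": [0, 0, -0.5], "jaw": 1},
    {"xyz": [0.0017, 0.0013, 0.001], "delta_rot": [0, 0, -0.5], "jaw": 1},
    {"xyz": [0.0017, 0.0013, 0.001], "delta_rot": [0, 0, -0.5], "jaw": 1},
    {"xyz": [0.0017, 0.0013, 0.001], "delta_rot": [0, 0, -0.5], "jaw": 1},
  ],
  squeeze=25,
)

```text
time_s: 4.1
tool_pos: [0.5477, 0.0876, 0.0874]
orientation: [-1.17, -2.916, 0.0]
wrist_force: [-3.2, -0.7, 3.6]
finger_gap: 0.0157
```

```bash
python3 plan.py .5476 .0866 .088 46.2
python3 - <<'E'
from station import imaging,sensors
s=sensors.read_state();print(s["moment"].round(2))
import cv2,numpy as np
from zz import z
f=imaging.grab_frame("scene")
cv2.imwrite("pics/u2.png",z(f["color"],345,140,65,85,6))
E
```

```text
t 4.1 pos [0.5477 0.0876 0.0874] yaw 46.28 tilt [-2.e-04 -2.e-04 -1.e+00] F [-3.2 -0.7  3.6] gap 0.0157
xyz [-0.0006, -0.0007, -0.0006] rot [-0.02, -0.0, 0.08]
[-0.17  0.37  0.01]
```

View pics/u2.png

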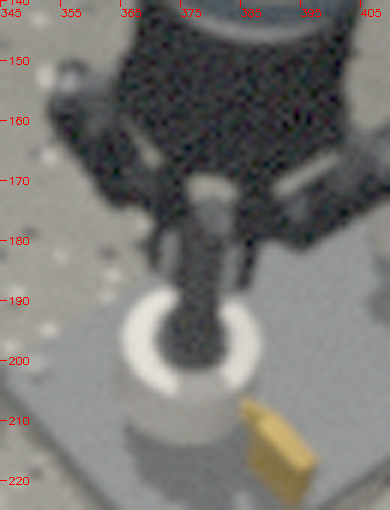

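>>> apply_moves(
  motion=[
    {"xyz": [0, 0, 0], "delta_rot": [0, 0, 7], "jaw": 1},
    {"xyz": [0, 0, 0], "delta_rot": [0, 0, 14], "jaw": 1},
    {"xyz": [0, 0, 0], "delta_rot": [0, 0, 21], "jaw": 1},
    {"xyz": [0, 0, 0], "delta_rot": [0, 0, 28], "jaw": 1},
    {"xyz": [0, 0, 0], "delta_rot": [0, 0, 34], "jaw": 1},
    {"xyz": [0, 0, 0], "delta_rot": [0, 0, 37], "jaw": 1},
    {"xyz": [0, 0, 0], "delta_rot": [0, 0, 37], "jaw": 1},
    {"xyz": [0, 0, 0], "delta_rot": [0, 0, 37], "jaw": 1},
  ],
)

```text
time_s: 4.95
tool_pos: [0.5474, 0.0887, 0.0874]
orientation: [-2.031, -2.395, -0.001]
wrist_force: [-2.8, 3.8, 3.9]
finger_gap: 0.0156
```

```bash
python3 plan.py .5472 .0882 .088 9.3
python3 - <<'E'
from station import imaging,sensors
s=sensors.read_state();print(s["moment"].round(2))
E
```

```text
t 4.95 pos [0.5474 0.0887 0.0874] yaw 9.41 tilt [-7.0e-04  1.8e-03 -1.0e+00] F [-2.8  3.8  3.9] gap 0.0156
xyz [-0.0005, -0.0003, -0.0006] rot [-0.02, -0.11, 0.11]
[ 0.47  0.64 -0.05]
```

>>> apply_moves(
  motion=[
    {"xyz": [0, 0, 0], "delta_rot": [0, 0, 0.1], "jaw": 1},
    {"xyz": [0, 0, 0], "delta_rot": [0, 0, 0.1], "jaw": 0.6},
    {"xyz": [0, 0, 0], "delta_rot": [0, 0, 0.1], "jaw": 0.5},
    {"xyz": [0, 0, 0], "delta_rot": [0, 0, 0.1], "jaw": 0.3},
    {"xyz": [0, 0, 0], "delta_rot": [0, 0, 0.1], "jaw": 0.1},
    {"xyz": [0, 0, -0.05], "delta_rot": [0, 0, 0], "jaw": 0},
    {"xyz": [0, 0, -0.1], "delta_rot": [0, 0, 0], "jaw": 0},
    {"xyz": [0, 0, -0.11], "delta_rot": [0, 0, 0], "jaw": 0},
  ],
)

```text
time_s: 5.75
tool_pos: [0.5499, 0.0878, 0.2047]
orientation: [2.029, 2.388, 0.012]
wrist_force: [1.1, 0.3, 0.9]
finger_gap: 0.0854
```

```bash
python3 plan.py .4406 -.21 .12 -75
python3 - <<'E'
from station import imaging,sensors
import cv2,numpy as np
from zz import z
f=imaging.grab_frame("scene");
cv2.imwrite("pics/u3.png",np.hstack([z(f["color"],360,140,40,80,7),z(f["color"],230,190,40,80,7)]))
E
```

```text
t 5.75 pos [0.5499 0.0878 0.2047] yaw 9.29 tilt [ 0.0109  0.001  -0.9999] F [1.1 0.3 0.9] gap 0.0854
xyz [-0.2761, -0.1569, 0.0833] rot [0.54, -0.42, 84.29]
```

View pics/u3.png

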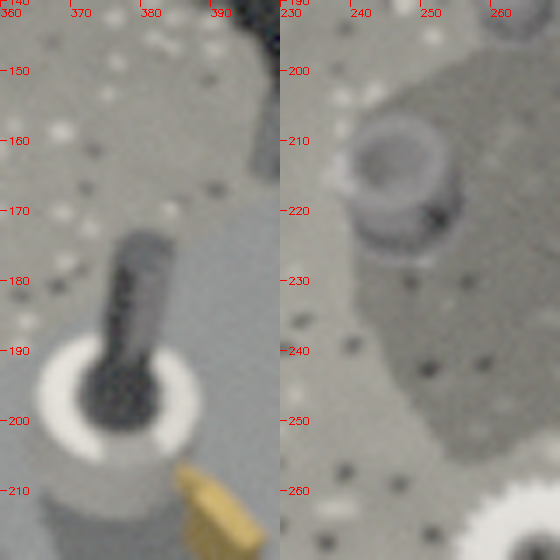

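>>> apply_moves(
  motion=[
    {"xyz": [-0.276, -0.157, 0.04], "delta_rot": [0, 0, 84.3], "jaw": 0},
    {"xyz": [-0.276, -0.157, 0.04], "delta_rot": [0, 0, 84.3], "jaw": 0},
    {"xyz": [-0.276, -0.157, 0.04], "delta_rot": [0, 0, 84.3], "jaw": 0},
    {"xyz": [-0.276, -0.157, 0.04], "delta_rot": [0, 0, 84.3], "jaw": 0},
    {"xyz": [-0.276, -0.157, 0.06], "delta_rot": [0, 0, 84.3], "jaw": 0},
    {"xyz": [-0.276, -0.157, 0.08], "delta_rot": [0, 0, 84.3], "jaw": 0},
    {"xyz": [-0.276, -0.157, 0.08], "delta_rot": [0, 0, 84.3], "jaw": 0},
    {"xyz": [-0.276, -0.157, 0.08], "delta_rot": [0, 0, 84.3], "jaw": 0},
    {"xyz": [-0.276, -0.157, 0.08], "delta_rot": [0, 0, 84.3], "jaw": 0},
    {"xyz": [-0.276, -0.157, 0.08], "delta_rot": [0, 0, 84.3], "jaw": 0},
  ],
)

```text
time_s: 6.8
tool_pos: [0.4365, -0.2102, 0.1153]
orientation: [-3.115, -0.399, 0.003]
wrist_force: [-1.3, -0.0, 0.3]
finger_gap: 0.0853
```

>>> apply_moves(
  motion=[
    {"xyz": [0, 0, 0], "delta_rot": [0, 0, 0], "jaw": 0},
    {"xyz": [0, 0, 0], "delta_rot": [0, 0, 0], "jaw": 0},
    {"xyz": [0, 0, 0], "delta_rot": [0, 0, 0], "jaw": 0},
  ],
)

```text
time_s: 7.1
tool_pos: [0.4372, -0.2099, 0.1167]
orientation: [-3.114, -0.414, 0.001]
wrist_force: [0.2, -0.9, 0.2]
finger_gap: 0.0859
```

```bash
python3 plan.py .4406 -.21 .006 -75
python3 - <<'E'
from station import imaging,sensors
import cv2,numpy as np
from zz import z
f=imaging.grab_frame("scene");g=imaging.grab_frame("top")
cv2.imwrite("pics/u4.png",np.hstack([z(f["color"],210,160,80,80,5),z(f["color"],360,140,40,80,5),z(g["color"],260,180,40,80,5)]))
E
```

```text
t 7.1 pos [ 0.4372 -0.2099  0.1167] yaw -74.86 tilt [-6.e-04  3.e-04 -1.e+00] F [ 0.2 -0.9  0.2] gap 0.0859
xyz [0.0033, 0.001, 0.1107] rot [-0.03, 0.03, 0.14]
```

View pics/u4.png

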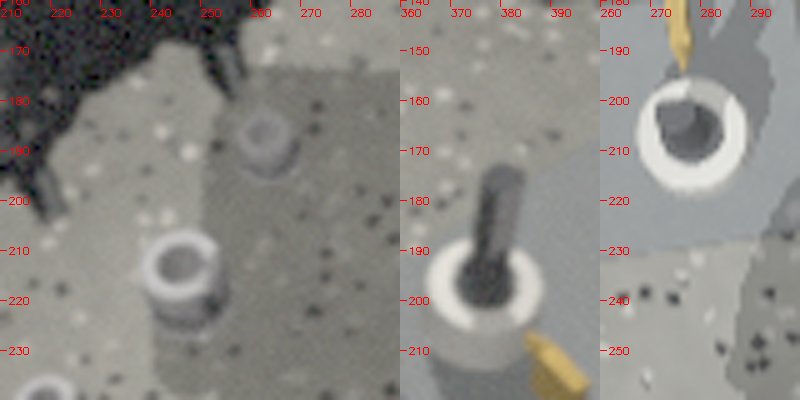

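Run:
```python
from station import imaging,sensors
import cv2,numpy as np
from zz import z
f=imaging.grab_frame("scene");g=imaging.grab_frame("top")
cv2.imwrite("pics/f5.png",f["color"]);cv2.imwrite("pics/g5.png",g["color"])
for q in ["set_screw"]:
  for c in (f,g):
    for b in imaging.cut_out(c,q):
        v,u=np.nonzero(b["pixels"]);print(q,b["conf"],u.mean(),v.mean(),len(u))
cv2.imwrite("pics/u5.png",np.hstack([z(f["color"],232,198,26,35,14),z(g["color"],264,185,26,35,14)]))
```

```text
set_screw 0.82 246.57009345794393 216.92523364485982 321
set_screw 0.71 219.88636363636363 242.8465909090909 176
set_screw 0.59 262.86394557823127 189.42857142857142 147
```

View pics/u5.png

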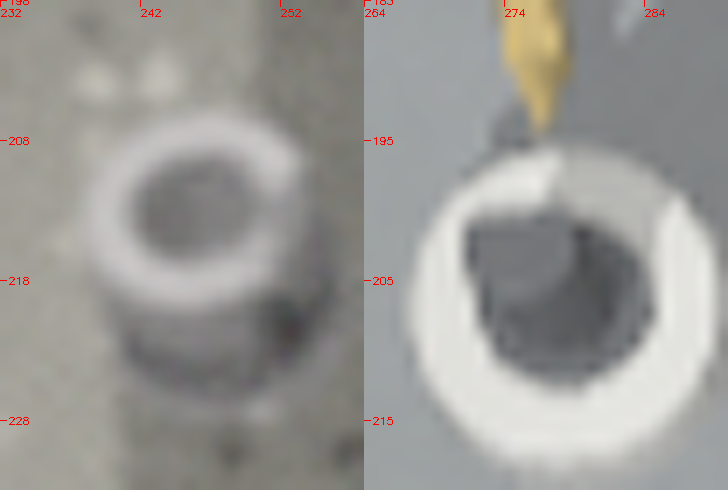

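>>> apply_moves(
  motion=[
    {"xyz": [0.0033, 0.001, 0.03], "delta_rot": [0, 0, -0.5], "jaw": 0},
    {"xyz": [0.0033, 0.001, 0.06], "delta_rot": [0, 0, -0.5], "jaw": 0},
    {"xyz": [0.0033, 0.001, 0.085], "delta_rot": [0, 0, -0.5], "jaw": 0},
    {"xyz": [0.0033, 0.001, 0.1], "delta_rot": [0, 0, -0.5], "jaw": 0},
    {"xyz": [0.0033, 0.001, 0.11], "delta_rot": [0, 0, -0.5], "jaw": 0},
    {"xyz": [0.0033, 0.001, 0.11], "delta_rot": [0, 0, -0.5], "jaw": 0},
    {"xyz": [0.0033, 0.001, 0.11], "delta_rot": [0, 0, -0.5], "jaw": 0},
  ],
)

```text
time_s: 8.1
tool_pos: [0.4414, -0.2105, 0.0083]
orientation: [3.112, 0.423, 0.002]
wrist_force: [0.0, -0.3, 1.2]
finger_gap: 0.085
```

```bash
python3 plan.py .4406 -.21 .006 -74.5
python3 - <<'E'
from station import imaging,sensors
import cv2,numpy as np
from zz import z
f=imaging.grab_frame("scene")
cv2.imwrite("pics/u6.png",z(f["color"],200,160,90,90,6))
E
```

```text
t 8.1 pos [ 0.4414 -0.2105  0.0083] yaw -74.51 tilt [ 1.3e-03 -7.0e-04 -1.0e+00] F [ 0.  -0.3  1.2] gap 0.085
xyz [-0.0007, -0.0007, 0.0023] rot [0.06, -0.06, -0.01]
```

View pics/u6.png

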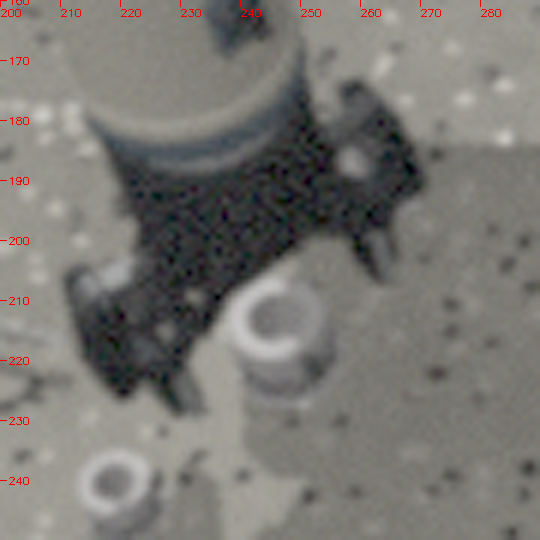

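>>> apply_moves(
  motion=[
    {"xyz": [-0.0007, -0.0007, 0.002], "delta_rot": [0, 0, 0], "jaw": 0.3},
    {"xyz": [-0.0007, -0.0007, 0.002], "delta_rot": [0, 0, 0], "jaw": 0.45},
    {"xyz": [-0.0007, -0.0007, 0.002], "delta_rot": [0, 0, 0], "jaw": 0.6},
    {"xyz": [-0.0007, -0.0007, 0.002], "delta_rot": [0, 0, 0], "jaw": 1},
    {"xyz": [-0.0007, -0.0007, 0.002], "delta_rot": [0, 0, 0], "jaw": 1},
    {"xyz": [-0.0007, -0.0007, 0.002], "delta_rot": [0, 0, 0], "jaw": 1},
    {"xyz": [-0.0007, -0.0007, 0.002], "delta_rot": [0, 0, 0], "jaw": 1},
  ],
  squeeze=40,
)

```text
time_s: 8.85
tool_pos: [0.4403, -0.2099, 0.0059]
orientation: [3.112, 0.423, 0.001]
wrist_force: [-0.4, 0.5, 5.4]
finger_gap: 0.0396
```

```bash
python3 plan.py .4406 -.21 .006 -74.5
python3 - <<'E'
from station import imaging,sensors
import cv2,numpy as np
from zz import z
f=imaging.grab_frame("scene");print(sensors.read_state()["joint_pos"])
cv2.imwrite("pics/u7.png",z(f["color"],210,180,60,60,9))
E
```

```text
t 8.85 pos [ 0.4403 -0.2099  0.0059] yaw -74.51 tilt [ 9.e-04 -5.e-04 -1.e+00] F [-0.4  0.5  5.4] gap 0.0396
xyz [0.0002, 0.0002, -0.0001] rot [0.04, -0.04, -0.01]
[-5.14510179e-01 -1.38340191e-01  1.85988919e+00  4.52498737e-05
  1.41904513e+00  7.85920500e-01]
```

View pics/u7.png

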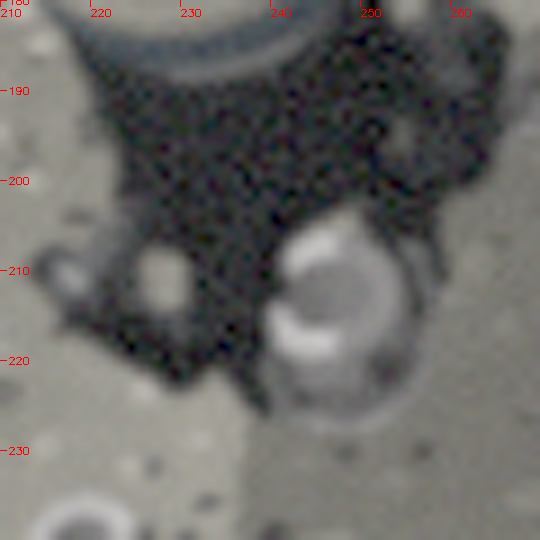

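>>> apply_moves(
  motion=[
    {"xyz": [0, 0, -0.03], "delta_rot": [0, 0, 0], "jaw": 1},
    {"xyz": [0, 0, -0.07], "delta_rot": [0, 0, 0], "jaw": 1},
    {"xyz": [0, 0, -0.11], "delta_rot": [0, 0, 0], "jaw": 1},
    {"xyz": [0, 0, -0.15], "delta_rot": [0, 0, 0], "jaw": 1},
    {"xyz": [0, 0, -0.17], "delta_rot": [0, 0, 0], "jaw": 1},
    {"xyz": [0, 0, -0.17], "delta_rot": [0, 0, 0], "jaw": 1},
    {"xyz": [0, 0, -0.17], "delta_rot": [0, 0, 0], "jaw": 1},
  ],
)

```text
time_s: 9.6
tool_pos: [0.4397, -0.2096, 0.1739]
orientation: [-3.112, -0.423, 0.002]
wrist_force: [0.1, 0.1, -2.5]
finger_gap: 0.0395
```

```bash
python3 plan.py .5488 .0885 .17 -80.7
```

```text
t 9.6 pos [ 0.4397 -0.2096  0.1739] yaw -74.51 tilt [-1.1e-03  6.0e-04 -1.0e+00] F [ 0.1  0.1 -2.5] gap 0.0395
xyz [0.1847, -0.2581, 0.0039] rot [-0.05, 0.05, 6.19]
```

>>> apply_moves(
  motion=[
    {"xyz": [0.02, -0.028, 0], "delta_rot": [0, 0, 1], "jaw": 1},
    {"xyz": [0.045, -0.063, 0], "delta_rot": [0, 0, 2], "jaw": 1},
    {"xyz": [0.07, -0.098, 0], "delta_rot": [0, 0, 3], "jaw": 1},
    {"xyz": [0.095, -0.133, 0], "delta_rot": [0, 0, 4], "jaw": 1},
    {"xyz": [0.12, -0.168, 0], "delta_rot": [0, 0, 5], "jaw": 1},
    {"xyz": [0.145, -0.203, 0], "delta_rot": [0, 0, 6.2], "jaw": 1},
    {"xyz": [0.168, -0.235, 0], "delta_rot": [0, 0, 6.2], "jaw": 1},
    {"xyz": [0.1847, -0.258, 0], "delta_rot": [0, 0, 6.2], "jaw": 1},
    {"xyz": [0.1847, -0.258, 0], "delta_rot": [0, 0, 6.2], "jaw": 1},
    {"xyz": [0.1847, -0.258, 0], "delta_rot": [0, 0, 6.2], "jaw": 1},
  ],
)

```text
time_s: 10.6
tool_pos: [0.5481, 0.0884, 0.1722]
orientation: [3.131, 0.256, -0.008]
wrist_force: [-0.2, 0.4, -0.8]
finger_gap: 0.0393
```

>>> apply_moves(
  motion=[
    {"xyz": [0, 0, 0], "delta_rot": [0, 0, 0], "jaw": 1},
    {"xyz": [0, 0, 0], "delta_rot": [0, 0, 0], "jaw": 1},
  ],
)

```text
time_s: 10.8
tool_pos: [0.5487, 0.0871, 0.1745]
orientation: [3.131, 0.252, -0.002]
wrist_force: [-0.5, 0.3, -1.1]
finger_gap: 0.0393
```

```bash
python3 plan.py .5488 .0885 .145 -80.7
python3 - <<'E'
from station import imaging,sensors
import cv2,numpy as np
from zz import z
f=imaging.grab_frame("scene");g=imaging.grab_frame("top")
cv2.imwrite("pics/f8.png",f["color"]);cv2.imwrite("pics/g8.png",g["color"])
cv2.imwrite("pics/u8.png",np.hstack([z(f["color"],350,140,55,85,7),z(g["color"],245,170,55,85,7)]))
E
```

```text
t 10.8 pos [0.5487 0.0871 0.1745] yaw -80.8 tilt [-1.e-03 -4.e-04 -1.e+00] F [-0.5  0.3 -1.1] gap 0.0393
xyz [0.0004, -0.0014, 0.0295] rot [0.01, 0.06, -0.1]
```

View pics/u8.png

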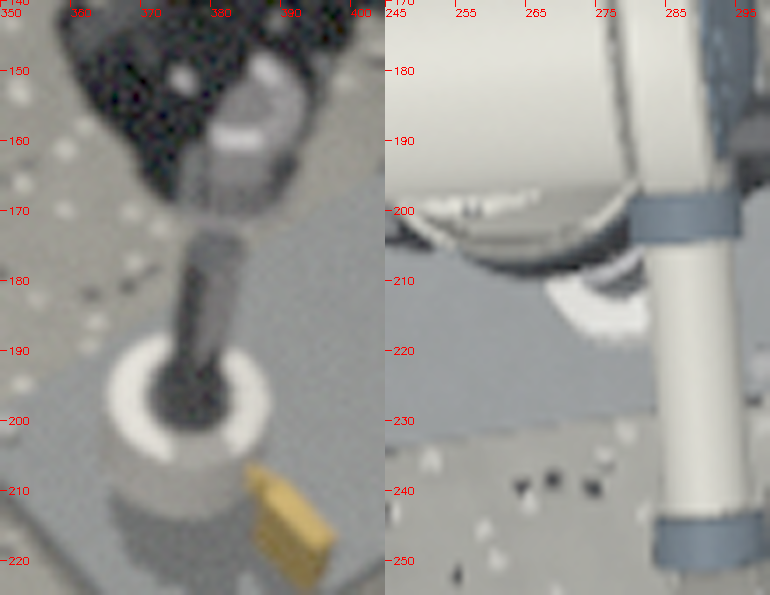

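Run:
```python
import cv2,numpy as np
from geo import *
f=cv2.imread("pics/f8.png")
x0,y0,w,h,k=360,135,45,60,12
o=cv2.resize(f[y0:y0+h,x0:x0+w],None,fx=k,fy=k,interpolation=cv2.INTER_CUBIC);o=np.clip(255*(o/255.)**.6,0,255).astype('uint8');o2=o.copy()
c=np.array([.5490,.0870]);zb=.1745-.0059;yaw=np.radians(9.3)
def P(p): return tuple(((proj("scene",p)-[x0,y0]+.5)*k).astype(int))
def circ(r,z,col):
    t=np.linspace(0,2*np.pi,60);pts=np.array([P((c[0]+r*np.cos(a),c[1]+r*np.sin(a),z)) for a in t]);cv2.polylines(o,[pts],True,col,1)
circ(.02,zb+.036,(0,255,0));circ(.0115,zb+.036,(0,255,0));circ(.023,zb,(0,255,255));circ(.023,zb+.003,(0,255,255))
for a,col in ((yaw,(0,0,255)),(yaw+.17,(255,0,0))): cv2.circle(o,P((c[0]+.026*np.cos(a),c[1]+.026*np.sin(a),zb+.027)),5,col,1)
a2=np.array([.5491,.0885]);c=a2;circ(.01,.130,(255,0,255))
cv2.imwrite("pics/u9.png",np.hstack([o2,o])[:600])
```

```text
(no output)
```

View pics/u9.png

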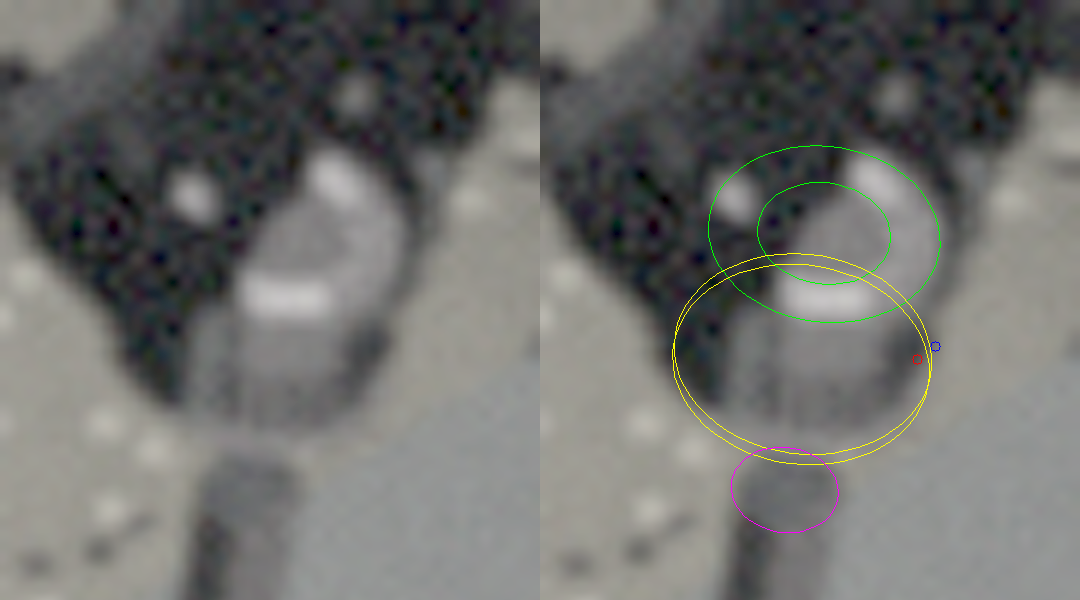

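Run:
```python
import cv2,numpy as np
from geo import *
f=cv2.imread("pics/f8.png")
x0,y0,w,h,k=378,152,20,20,20
o0=cv2.resize(f[y0:y0+h,x0:x0+w],None,fx=k,fy=k,interpolation=cv2.INTER_CUBIC);o0=np.clip(255*(o0/255.)**.5,0,255).astype('uint8')
c=np.array([.5490,.0870]);zb=.1745-.0059
def P(p): return tuple(((proj("scene",p)-[x0,y0]+.5)*k).astype(int))
L=[o0]
for d in (0,10,-10):
    o=o0.copy();a=np.radians(9.3+d);n=np.array([np.cos(a),np.sin(a)]);t=np.array([-n[1],n[0]])
    for r_,col in ((.020,(255,0,0)),(.026,(0,0,255))):
        pts=np.array([P((*(c+n*r_+t*.0045*np.cos(q)),zb+.027+.0045*np.sin(q))) for q in np.linspace(0,6.283,40)]);cv2.polylines(o,[pts],True,col,1)
    tt=np.linspace(0,6.283,90)
    for rr,zz in ((.02,.036),(.023,.003)):
        cv2.polylines(o,[np.array([P((c[0]+rr*np.cos(q),c[1]+rr*np.sin(q),zb+zz)) for q in tt])],True,(0,255,0),1)
    L.append(o)
im=np.vstack([np.hstack(L[:2]),np.hstack(L[2:])]);cv2.imwrite("pics/u10.png",cv2.resize(im,(600,600)))
```

```text
(no output)
```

View pics/u10.png

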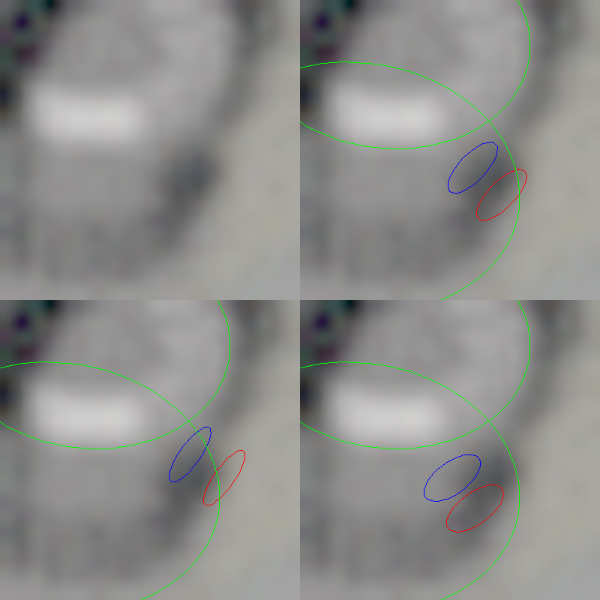

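>>> apply_moves(
  motion=[
    {"xyz": [0.0004, -0.0014, 0.01], "delta_rot": [0, 0, 0], "jaw": 1},
    {"xyz": [0.0004, -0.0014, 0.02], "delta_rot": [0, 0, 0], "jaw": 1},
    {"xyz": [0.0004, -0.0014, 0.03], "delta_rot": [0, 0, 0], "jaw": 1},
    {"xyz": [0.0004, -0.0014, 0.03], "delta_rot": [0, 0, 0], "jaw": 1},
    {"xyz": [0.0004, -0.0014, 0.03], "delta_rot": [0, 0, 0], "jaw": 1},
  ],
)

```text
time_s: 11.4
tool_pos: [0.5489, 0.0897, 0.1445]
orientation: [3.131, 0.254, -0.002]
wrist_force: [0.5, -0.3, -0.7]
finger_gap: 0.0393
```

```bash
python3 plan.py .5488 .0885 .13 -80.7
python3 - <<'E'
from station import imaging,sensors
import cv2,numpy as np
from zz import z
from geo import *
f=imaging.grab_frame("scene");cv2.imwrite("pics/f11.png",f["color"])
x0,y0,w,h,k=360,140,45,60,10
o=z(f["color"],x0,y0,w,h,k)
s=sensors.read_state();c=s["tool_pos"][:2]+[.0003,0];zb=s["tool_pos"][2]-.0059
def P(p): return tuple(((proj("scene",p)-[x0,y0]+.5)*k).astype(int))
o2=o.copy();tt=np.linspace(0,6.283,90)
for rr,zz in ((.02,.036),(.0115,.036),(.023,.003),(.023,0)):
    cv2.polylines(o,[np.array([P((c[0]+rr*np.cos(q),c[1]+rr*np.sin(q),zb+zz)) for q in tt])],True,(0,255,0),1)
for zz in (.131,.08): cv2.polylines(o,[np.array([P((.5491+.01*np.cos(q),.0885+.01*np.sin(q),zz)) for q in tt])],True,(255,0,255),1)
cv2.imwrite("pics/u11.png",cv2.resize(np.hstack([o2,o]),(800,533)))
E
```

```text
t 11.4 pos [0.5489 0.0897 0.1445] yaw -80.71 tilt [-1.3e-03 -2.0e-04 -1.0e+00] F [ 0.5 -0.3 -0.7] gap 0.0393
xyz [-0.0003, 0.0011, 0.0145] rot [-0.0, 0.08, -0.01]
```

View pics/u11.png

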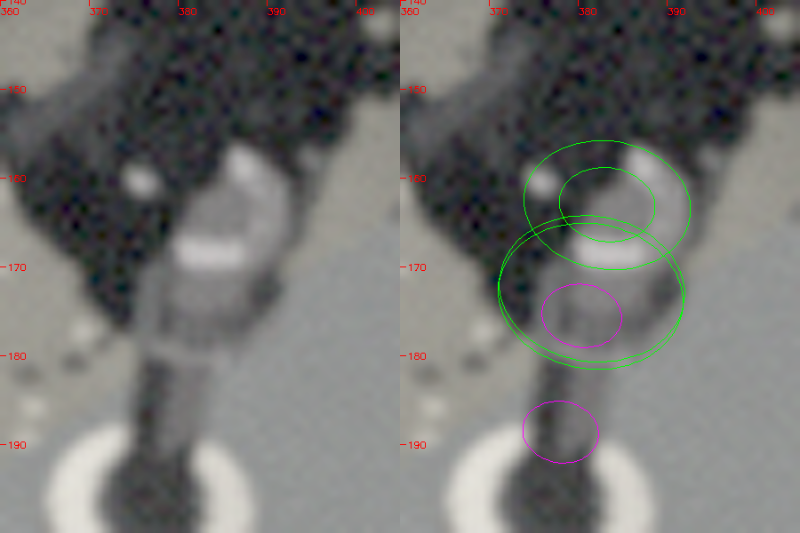

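>>> apply_moves(
  motion=[
    {"xyz": [0, 0.0006, 0.002], "delta_rot": [0, 0, 0], "jaw": 1},
    {"xyz": [0, 0.0006, 0.002], "delta_rot": [0, 0, 0], "jaw": 1},
    {"xyz": [0, 0.0006, 0.002], "delta_rot": [0, 0, 0], "jaw": 1},
  ],
)

```text
time_s: 11.75
tool_pos: [0.5494, 0.0891, 0.1434]
orientation: [3.131, 0.254, 0.001]
wrist_force: [-0.7, -0.0, -1.5]
finger_gap: 0.0391
```

```bash
python3 plan.py .5488 .0885 .13 -80.7
```

```text
t 11.75 pos [0.5494 0.0891 0.1434] yaw -80.71 tilt [ 4.e-04  0.e+00 -1.e+00] F [-0.7 -0.  -1.5] gap 0.0391
xyz [-0.0007, 0.0005, 0.0134] rot [0.0, -0.02, -0.01]
```

>>> apply_moves(
  motion=[
    {"xyz": [-0.0004, 0.0004, 0.004], "delta_rot": [0, 0, 0], "jaw": 1},
    {"xyz": [-0.0004, 0.0004, 0.007], "delta_rot": [0, 0, 0], "jaw": 1},
    {"xyz": [-0.0004, 0.0004, 0.01], "delta_rot": [0, 0, 0], "jaw": 1},
    {"xyz": [-0.0004, 0.0004, 0.012], "delta_rot": [0, 0, 0], "jaw": 1},
    {"xyz": [-0.0004, 0.0004, 0.012], "delta_rot": [0, 0, 0], "jaw": 1},
  ],
)

```text
time_s: 12.25
tool_pos: [0.5487, 0.0886, 0.1306]
orientation: [3.131, 0.254, -0.001]
wrist_force: [0.3, 1.3, -0.7]
finger_gap: 0.0395
```

```bash
python3 plan.py .5488 .0885 .115 -80.7
```

```text
t 12.25 pos [0.5487 0.0886 0.1306] yaw -80.71 tilt [-9.e-04 -1.e-04 -1.e+00] F [ 0.3  1.3 -0.7] gap 0.0395
xyz [0.0001, 0.0001, 0.0156] rot [-0.0, 0.05, -0.01]
```

>>> apply_moves(
  motion=[
    {"xyz": [0, 0, 0.004], "delta_rot": [0, 0, 0], "jaw": 1},
    {"xyz": [0, 0, 0.008], "delta_rot": [0, 0, 0], "jaw": 1},
    {"xyz": [0, 0, 0.012], "delta_rot": [0, 0, 0], "jaw": 1},
    {"xyz": [0, 0, 0.016], "delta_rot": [0, 0, 0], "jaw": 1},
    {"xyz": [0, 0, 0.018], "delta_rot": [0, 0, 0], "jaw": 1},
    {"xyz": [0, 0, 0.018], "delta_rot": [0, 0, 0], "jaw": 1},
  ],
)

```text
time_s: 12.85
tool_pos: [0.5487, 0.0887, 0.1126]
orientation: [-3.131, -0.254, 0.001]
wrist_force: [0.6, 0.7, -1.5]
finger_gap: 0.0391
```

```bash
python3 plan.py .5488 .0885 .082 -80.7;python3 - <<'E'
from station import sensors
print(sensors.read_state()["moment"].round(2))
E
```

```text
t 12.85 pos [0.5487 0.0887 0.1126] yaw -80.71 tilt [-9.e-04 -1.e-04 -1.e+00] F [ 0.6  0.7 -1.5] gap 0.0391
xyz [0.0001, 0.0002, 0.0306] rot [-0.0, 0.05, -0.01]
[-0.01  0.02  0.02]
```

>>> apply_moves(
  motion=[
    {"xyz": [0, 0, 0.002], "delta_rot": [0, 0, 0], "jaw": 1},
    {"xyz": [0, 0, 0.004], "delta_rot": [0, 0, 0], "jaw": 1},
    {"xyz": [0, 0, 0.006], "delta_rot": [0, 0, 0], "jaw": 1},
    {"xyz": [0, 0, 0.008], "delta_rot": [0, 0, 0], "jaw": 1},
    {"xyz": [0, 0, 0.01], "delta_rot": [0, 0, 0], "jaw": 1},
    {"xyz": [0, 0, 0.01], "delta_rot": [0, 0, 0], "jaw": 1},
  ],
)

```text
time_s: 13.45
tool_pos: [0.5488, 0.0886, 0.1028]
orientation: [3.131, 0.254, -0.001]
wrist_force: [0.4, 0.3, -0.7]
finger_gap: 0.0395
```

```bash
python3 plan.py .5488 .0885 .082 -80.7;python3 - <<'E'
from station import sensors
print(sensors.read_state()["moment"].round(2))
E
```

```text
t 13.45 pos [0.5488 0.0886 0.1028] yaw -80.71 tilt [-6.e-04 -1.e-04 -1.e+00] F [ 0.4  0.3 -0.7] gap 0.0395
xyz [-0.0, 0.0001, 0.0208] rot [-0.0, 0.04, -0.01]
[0.02 0.02 0.04]
```

>>> apply_moves(
  motion=[
    {"xyz": [0, 0, 0.004], "delta_rot": [0, 0, 0], "jaw": 1},
    {"xyz": [0, 0, 0.008], "delta_rot": [0, 0, 0], "jaw": 1},
    {"xyz": [0, 0, 0.012], "delta_rot": [0, 0, 0], "jaw": 1},
    {"xyz": [0, 0, 0.016], "delta_rot": [0, 0, 0], "jaw": 1},
    {"xyz": [0, 0, 0.019], "delta_rot": [0, 0, 0], "jaw": 1},
    {"xyz": [0, 0, 0.021], "delta_rot": [0, 0, 0], "jaw": 1},
    {"xyz": [0, 0, 0.021], "delta_rot": [0, 0, 0], "jaw": 1},
    {"xyz": [0, 0, 0.021], "delta_rot": [0, 0, 0], "jaw": 1},
  ],
)

```text
time_s: 14.25
tool_pos: [0.549, 0.0887, 0.0823]
orientation: [-3.131, -0.254, -0.0]
wrist_force: [0.0, -0.4, -0.7]
finger_gap: 0.0395
```

```bash
python3 plan.py .5488 .0885 .082 -80.7
python3 - <<'E'
from station import imaging,sensors
import cv2,numpy as np
from zz import z
from geo import *
s=sensors.read_state();print(s["moment"].round(2))
f=imaging.grab_frame("scene");cv2.imwrite("pics/f12.png",f["color"]);g=imaging.grab_frame("top");cv2.imwrite("pics/g12.png",g["color"])
x0,y0,w,h,k=360,140,80,60,10
o=z(f["color"],x0,y0,w,h,k);cv2.imwrite("pics/u12a.png",o)
c=s["tool_pos"][:2]+[.0003,0];zb=s["tool_pos"][2]-.0059
def P(p): return tuple(((proj("scene",p)-[x0,y0]+.5)*k).astype(int))
tt=np.linspace(0,6.283,90);a=np.radians(9.3);n=np.array([np.cos(a),np.sin(a)]);t=np.array([-n[1],n[0]])
def cc(c,rr,z,col):cv2.polylines(o,[np.array([P((c[0]+rr*np.cos(q),c[1]+rr*np.sin(q),z)) for q in tt])],True,col,1)
for rr,zz in ((.02,.036),(.0115,.036),(.023,.003),(.023,0)):
    cc(c,rr,zb+zz,(0,255,0)); cc(np.array([.5491,.0885])+.14*t,rr,.076+zz,(0,255,255))
cc((.5491,.0885),.01,.13,(255,0,255))
for r_ in (.020,.026):
    cv2.polylines(o,[np.array([P((*(c+n*r_+t*.0045*np.cos(q)),zb+.027+.0045*np.sin(q))) for q in tt])],True,(0,0,255),1)
cv2.imwrite("pics/u12b.png",o)
E
```

```text
t 14.25 pos [0.549  0.0887 0.0823] yaw -80.71 tilt [ 1.e-04  0.e+00 -1.e+00] F [ 0.  -0.4 -0.7] gap 0.0395
xyz [-0.0003, 0.0001, 0.0003] rot [-0.0, -0.01, -0.01]
[-0.05 -0.06  0.04]
```

View pics/u12a.png

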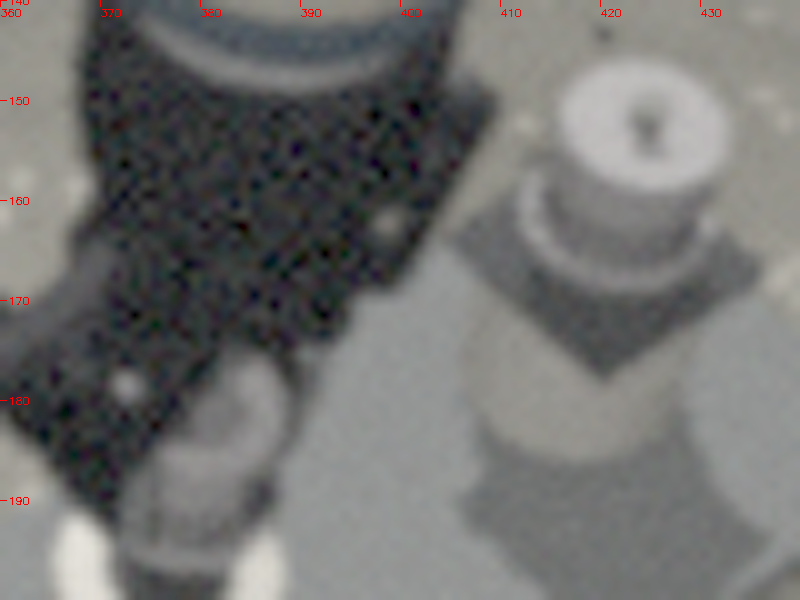

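View pics/u12b.png

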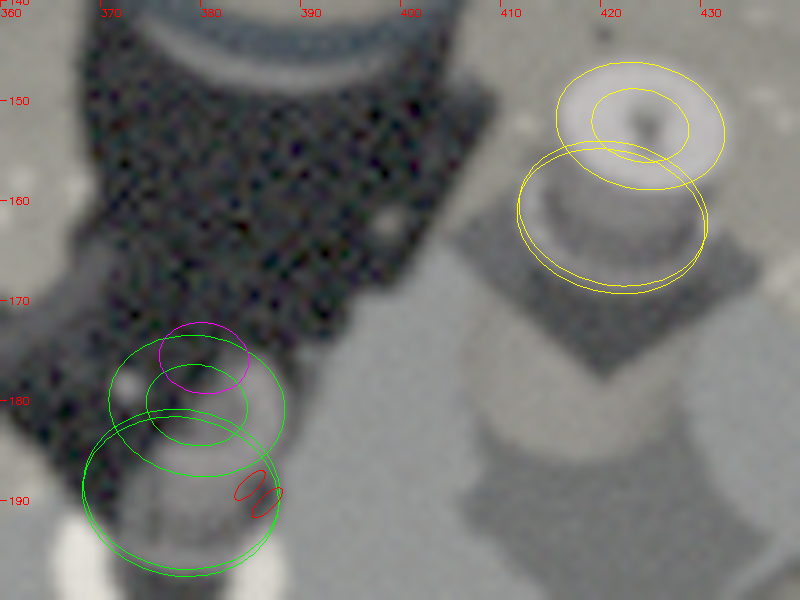

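>>> apply_moves(
  motion=[
    {"xyz": [0, 0, 0.0003], "delta_rot": [0, 0, 0], "jaw": 1},
    {"xyz": [0, 0, 0.0003], "delta_rot": [0, 0, 0], "jaw": 1},
    {"xyz": [0, 0, 0.0003], "delta_rot": [0, 0, 0], "jaw": 1},
  ],
)

```text
time_s: 14.65
tool_pos: [0.549, 0.0887, 0.082]
orientation: [-3.131, -0.254, -0.0]
wrist_force: [-0.1, 0.2, -1.0]
finger_gap: 0.0396
```

```bash
python3 plan.py .5488 .0885 .082 -80.7; python3 -c "
from station import r
print(r.close_job())"
```

```text
t 14.65 pos [0.549  0.0887 0.082 ] yaw -80.71 tilt [ 2.e-04  0.e+00 -1.e+00] F [-0.1  0.2 -1. ] gap 0.0396
xyz [-0.0003, 0.0002, -0.0] rot [-0.0, -0.01, -0.01]
the job is handed in; nothing more can be done
None
```

The job is handed in at about 14.7 s of the 51 s allowed, with the pulley still held in the gripper. `close_job` gives no verdict, so what follows is my own checking.

- **Spindle:** I gripped it across the flat (finger opening 15.7 mm) and turned it about 37° clockwise, to the drive's measured heading of about 9.3°. A top picture after release showed the flat facing roughly 9–10°.
- **Pulley:** I took the largest one (40 mm round) across its y axis and lowered it over the spindle with its screw towards the flat. Sideways force stayed under about 1.5 N and moments near zero, including after the screw tip passed the spindle's top.
- **Final hold:** The tool is vertical and the pulley's middle is at about 94 mm. The outline projected on the last picture puts it level with the motor's pulley, within about half a pixel (roughly 1 mm).

**Less certain:**
- The screw's direction comes from a blob a few pixels wide, so it is good to about 3–4°.
- At the end the gripper hid the flat, so I couldn't see that the spindle hadn't turned during lowering. I infer it didn't from the near-zero forces.
- I didn't compare the bystanders before and after. The gripper went down only at the spindle and the pulley, and no readings suggested it hit anything.

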